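# Hang the cap cup in the notch of the vial bin's rim rail

## Task

Hang the small steel cap cup by its own hook on the front rim of the white vial bin, cup on the outside, so that the hook drops fully down into the notch of the yellow rim rail, and let go of it there. The rail is clamped at a different place each day, so rest the hook lightly on the rail and slide it along until you feel it fall into the notch. Keep the cup upright all the way, never press hard on the bin, and leave everything else where it stands.

Things in the scene. Friction and masses are not known exactly. Their poses are not given: they have to be found in the camera images.
- grip (a point): Centre of the red upright grip tab on top of the steel cap cup's hook: 10 mm thick (x) by 30 mm wide (y) by 38 mm high, standing free on the hook's flat top. x points from the cup over the hook (the cup lies on the -x side), z up. The whole piece weighs 0.17 to 0.33 kg and stands upright on the table at the start.
- hook (a point): Centre of the underside of the hook's bridge (4 mm thick), 23 mm straight below grip, same axes, 72 mm above the cup's foot. The hook is 34 mm wide (y); its throat, open downward, is 12 mm wide in x (this point +-6 mm), closed on -x by the cup's 4 mm back plate and on +x by a 4 mm lip reaching 18 mm below this point.
- cup_mid (a point): Centre of the square steel cup itself (50 x 60 x 60 mm, blue caps lying in it), 35 mm on the -x side of hook and 42 mm below it, same axes. Its foot is 30 mm below this point.
- rim (a point): Middle of the top edge of the vial bin's front rim, 110 mm above the table, at mid thickness of the 6 mm rim wall; y runs along the rim, -x points out of the bin to the robot's side, z up. The rim is a yellow rail, top at this height, seen for y within +-70 mm; white sleeves (8 mm thick, 2 mm higher) cover its ends. The rail sits on rubber: it sinks 1 mm per 5 N, at most 5 mm, and cannot slide.
- beaker: Glass beaker, 62 mm across, 62 mm high, near the cup (either may be the nearer to the robot); origin at the centre of its foot. Leave alone.
- bottle: Amber bottle, 66 mm across, 150 mm high; origin at the centre of its foot. Leave alone.
- jar: Clear jar with white cap, 60 mm across, 80 mm high; origin at the centre of its foot. Leave alone.
- driver: Screwdriver with a green handle lying on the table in front of the bin, on the robot's side; the hung cup clears it. Leave alone.
- bin: White open vial bin, 170 x 300 x 110 mm, which does not move; origin at the centre of its underside. The yellow rail on its front rim has one square notch, 37 mm wide and 10 mm deep, open at the top, its floor black. The notch's centre lies anywhere within 40 mm either way along the rim from rim and is not measured: look or feel for it. The vials stand 38 mm or more below the rim.
Things that resemble listed ones, but are neither listed nor needed, are in the scene too. What is shaped like the part that bears grip but green is not meant.

How it is judged (in metres and radians):
On the way, in this order (a step that is already met when the one before it is completed fails the run):
1. the cup is lifted clear of the table (hook underside above 120 mm) (height (world z) of hook above 0.12 m), for 0.1 s.
2. the hook is over the rim: bridge less than 8 mm above the rail's top and within 8 mm of the rim's middle plane, cup on the outside (z of hook in the frame of rim below 0.008 m and x of hook in the frame of rim between -0.008 and 0.008 m and y of hook in the frame of rim between -0.06 and 0.06 m and x of cup_mid in the frame of rim below -0.02 m), for 0.1 s.
At the end, for the whole second after the job is handed in: The cup hangs at rest and released from the bin's front rim, cup outside, hook bridge down on the notch's floor (7.5 to 12.5 mm below the rail's top), within 8 mm of the rim's middle plane, upright within 0.2 rad (z of hook in the frame of rim between -0.0125 and -0.0075 m and x of hook in the frame of rim between -0.008 and 0.008 m and y of hook in the frame of rim between -0.046 and 0.046 m and x of cup_mid in the frame of rim below -0.02 m and angle between hook's own z axis and vertical below 0.2 rad and linear speed of cup below 0.02 m/s); the robot touches nothing.
It fails at once if the cup and the bin press on each other with more than 35 N (contact force between cup and bin above 35 N).
It fails at once if the robot presses on the bin with more than 35 N (contact force between any of the arm, the fingers and bin above 35 N).
It fails at once if the cup tips more than 0.5 rad (angle between hook's own z axis and vertical above 0.5 rad).
It fails at once if a bystander is moved by more than 30 mm or tipped (distance of any of beaker, bottle, jar, driver from where it was at the start of the episode above 0.03 m or angle between any of beaker, bottle, jar's own z axis and vertical above 0.4 rad).
It also fails if it takes over 69 s, if anything falls off the work surface, if the arm or the gripper's body presses on something with over 40 N, if the wrist force passes 120 N, or if a joint passes its speed limit or range.

## Robot

A 6-joint arm with a two-finger parallel gripper is mounted at the origin on the work surface. World frame = base frame: x ahead of the robot, y to its left, z up, the work surface at z = 0. Lengths are in mm, angles in rad, forces in N, time in s.
With the tool pointing down it reaches from about 400 to 925 mm from the base axis. Payload 12.5 kg.
Tool frame: the origin (TCP) lies at the very end of the fingers, on their centre line; the grasp point (between the pads) lies 19 mm behind it; z points along the fingers, y is the line along which they close (so a half turn about z gives the same grasp; the last joint's range is limited). The gripper opens to 95 mm and grips with 3 to 60 N. Pads are 20 mm wide; open, the fingers measure 119 mm over their backs; the gripper's body (75 mm by 180 mm) begins 59 mm behind the grasp point.
Start: joints at [-1.371, 0.491, 1.559, -0, 1.092, -0.106], TCP at [188.183, -596.015, 214.661] pointing down, gripper open.
Joint ranges: [-3.1, 3.1], [-0.84, 2.19], [0.05, 2.79], [-1.13, 4.28], [0.06, 2.93], [-2.69, 2.69]. Speed limits (rad/s): [2.22, 2.22, 2.79, 3.14, 3.14, 3.14].

## Interface

Orientations are given as [roll, pitch, yaw] about the fixed x, y, z axes, in that order (R = Rz(yaw) Ry(pitch) Rx(roll)).
In Python, from cell import * gives the robot as it stands.
- The arm moves only by the tool step_arm, never from a script. Its argument "plan" is a list of rows, each an object of numbers: "x", "y", "z": the shift along the tool's x, y, z in units of 25 mm (1.0 is 25 mm); "rx", "ry", "rz": the turn, a rotation vector about the tool's x, y, z in units of 0.1 rad (1.0 is 0.1 rad). In form: [{"x": .., "y": .., "z": .., "rx": .., "ry": .., "rz": ..}, ...]. A call has exactly 10 rows; each row shifts and turns the commanded pose from where the row before left it, along the tool's axes as they then stand; what a row does not reach is not made up. A row lasts 1/12 s, in which the tool goes at most 41.7 mm and 7.16 degrees, less where a joint would pass 70% of its speed; a pose out of reach is approached as far as the arm can. A call with a number of a shift or a turn outside -1 to 1 is refused whole. A call with a gripper value outside its range is refused whole. "jaw" is the closure, from -1 (fully open) to 1 (shut), so that 0 is half open, set as the call begins (left out, the last holds). The fingers move at their own pace and stop on an object; the grip force is fixed at half the most. Time passes only in rows, so rows that do not move let the fingers close, or fill a call up. It gives the time, the measured TCP pose, the force, the opening and the grip force at its end, in the units of the state.
- state(): the state, without advancing time (a new reading comes with each control period).
- read_camera(name): name is "scene" or "top"; returns a dict with "image" (384x512x3 uint8, red, green, blue), "depth" (384x512 float32, mm along the optical axis (not along the pixel's ray), 0 where there is no reading), "vfov" (degrees; the focal length in pixels is half the picture's height over the tangent of half this angle, whatever the lens; pixels are square), "cx", "cy" (the principal point, pixels), "R" (3x3) and "t" (3): a world point X has camera coordinates R X + t. Camera axes: x right, y down, z forward; pixel columns grow to the right and rows downward; lengths in mm; the calibration is good to about 2 mm. A picture is of the moment at which its call begins.
- job_done(): hands the job in; it is judged then, once.
The state is a dict: "t": time; "joints": joint angles; "qvel": joint speeds; "tau": joint torques, N m; "eef_pos": TCP position; "tcp_rot": TCP orientation; "ft_force": force on the tool from outside, world axes, zero at the start; "moment": the same for the moment, N m; "opening": opening from 0.0 (shut) to 1.0 (fully open); "grip_force": force on a finger pad.
Only numpy, scipy, OpenCV 4.12 (cv2) and the standard library are available. Lean on these libraries where they do the work, as an engineer would, in place of code of your own. Each camera call takes 0.05 s, during which the arm holds its last target. There are 200 camera calls.

## Working session

There is one attempt and no reset: what is moved stays moved. The work goes in short steps, Python scripts to look and compute and a tool call to move; the robot and the scene stay as the last step left them, time stands still between calls to the robot, and variables do not carry over. Pictures are saved under pics/ and viewed, at most 10 in all, crops included, and the job is handed in when it is done.

Besides the shell and the picture viewer there is one more tool, called as name([rows], argument=value, ...), one row to a line, values as JSON. step_arm: Moves the arm, as the interface text tells. Shifts and turns lie within -1 to 1; 1 stands for 25 mm of shift or 0.1 rad of turn. Its arguments: {"type":"object","properties":{"plan":{"type":"array","items":{"type":"object","properties":{"x":{"type":"number"},"y":{"type":"number"},"z":{"type":"number"},"rx":{"type":"number"},"ry":{"type":"number"},"rz":{"type":"number"}}}},"jaw":{"type":"number"}},"required":["plan"]}

```bash
mkdir -p pics; ls; cat > h.py <<'E'
from cell import *
import numpy as np, cv2
def pts(c):
    d=c["depth"];h,w=d.shape;f=h/2/np.tan(np.radians(c["vfov"])/2)
    u,v=np.meshgrid(np.arange(w),np.arange(h))
    P=np.stack([(u-c["cx"])/f*d,(v-c["cy"])/f*d,d],-1)
    W=(P-np.array(c["t"]))@np.array(c["R"])
    W[d==0]=np.nan
    return W
E
python3 - <<'E'
from h import *
for n in("scene","top"):
    c=read_camera(n);np.savez("/tmp/"+n,**c);cv2.imwrite(f"pics/{n}0.png",cv2.resize(c["image"][:,:,::-1],(800,600)))
    print(n,c["vfov"],c["cx"],c["cy"],np.round(c["R"],3),c["t"])
s=state();print(s)
E
```

```text
pics
scene 46.18167610154701 249.54802046270015 191.65586311026846 [[-0.727  0.687 -0.02 ]
 [ 0.383  0.381 -0.841]
 [-0.57  -0.619 -0.54 ]] [ 388.41749866 -134.71272832 1732.55943219]
top 51.811325269769156 256.13089408930085 185.79904894580238 [[ 0.024 -1.    -0.015]
 [-0.985 -0.021 -0.169]
 [ 0.168  0.018 -0.986]] [ 33.40900604 564.35545929 931.40080718]
{'t': 0.1, 'joints': array([-1.37062238e+00,  4.91507542e-01,  1.55940990e+00,  1.44995217e-06,
        1.09170465e+00, -1.05600255e-01]), 'qvel': array([-0.00034714,  0.00036514, -0.00068022,  0.00229729,  0.0005254 ,
        0.00104336]), 'tau': array([ 2.32417035e-03, -6.13625550e+01, -2.58605897e+01,  6.94131874e-02,
        4.70574468e-02, -5.34573303e-05]), 'eef_pos': array([ 188.12128262, -595.77874079,  214.10768655]), 'tcp_rot': array([-3.14056908e+00, -1.09786067e-04,  3.05773473e-01]), 'ft_force': array([-0.12540778,  0.80725576, -0.45120969]), 'moment': array([0.04612808, 0.00858365, 0.0009156 ]), 'grip_force': 0.0, 'opening': 0.998435824450548}
```

View pics/scene0.png

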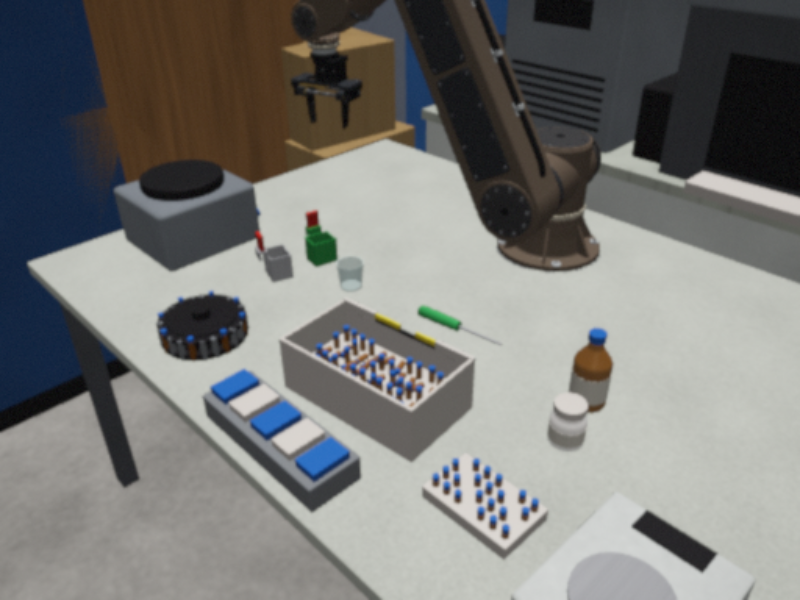

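View pics/top0.png

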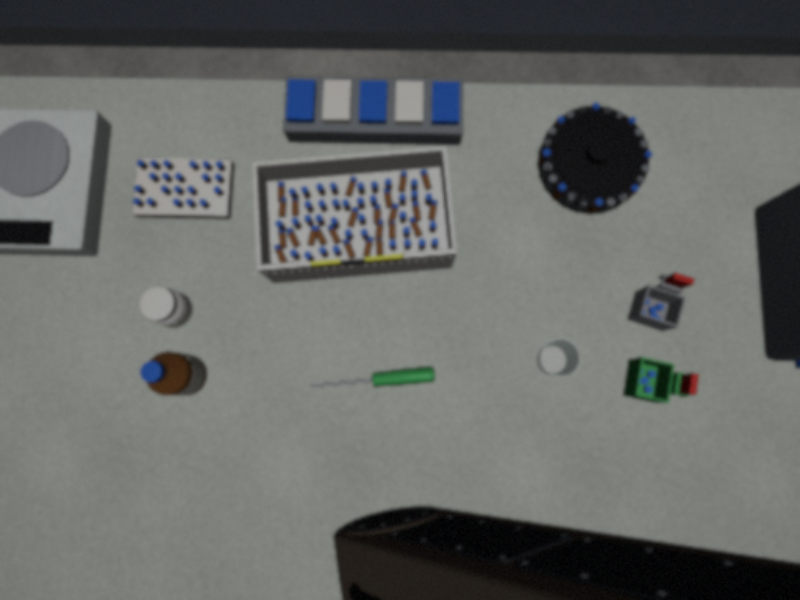

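The scene view shows the grey cup at (278,263), with its red tab at (260,240), and the green decoy at (320,245). In the top view the cup is at (655,305), its tab at (680,280), and the yellow rail at (312–403,262) with the dark notch near (352,262).

```bash
cat > m.py <<'E'
from h import *
for n in("scene","top"):
    c=dict(np.load(f"/tmp/{n}.npz"));W=pts(c);im=c["image"].astype(int);r,g,b=im[...,0],im[...,1],im[...,2]
    red=(r>100)&(g<60)&(b<60)&(W[...,2]>60)&(W[...,2]<130)
    k,l,st,ce=cv2.connectedComponentsWithStats(red.astype(np.uint8))
    for i in range(1,k):
        if st[i,4]>12:
            p=W[l==i];print(n,"red",ce[i],st[i,4],p.mean(0).round(1),np.percentile(p,[3,97],0).round(1).tolist())
            q=p[p[:,2]>np.percentile(p[:,2],97)-6];print("  top",q.mean(0).round(1),cv2.minAreaRect(q[:,:2].astype(np.float32)))
    yel=(r>110)&(g>100)&(b<70)&(W[...,2]>90)&(W[...,2]<125)
    k,l,st,ce=cv2.connectedComponentsWithStats(yel.astype(np.uint8))
    for i in range(1,k):
        if st[i,4]>12:
            p=W[l==i];q=p[p[:,2]>np.percentile(p[:,2],97)-5];j=np.argsort(q[:,1])
            print(n,"yel",ce[i],st[i,:],q.mean(0).round(1),q[j[0]].round(1),q[j[-1]].round(1))
    # rim tops of the bin
    x,y,z=np.moveaxis(W,-1,0)
    m=(z>104)&(z<120)&(x>600)&(x<1000)&(y>-200)&(y<250)
    k,l,st,ce=cv2.connectedComponentsWithStats(m.astype(np.uint8))
    i=1+st[1:,4].argmax();p=W[l==i]
    R=cv2.minAreaRect(p[:,:2].astype(np.float32));print(n,"bin",p.mean(0).round(1),R,cv2.boxPoints(R).round(1).tolist(),np.median(p[:,2]))
    # cup body near the red tab
    m=(z>10)&(z<130)&(x>500)&(x<800)&(y<-250)&(y>-520)
    k,l,st,ce=cv2.connectedComponentsWithStats(m.astype(np.uint8))
    for i in range(1,k):
        if st[i,4]>30:
            p=W[l==i];print(n,"obj",ce[i],p.mean(0).round(1),np.percentile(p,[2,98],0).round(1).tolist(),cv2.minAreaRect(p[:,:2].astype(np.float32)))
c=dict(np.load("/tmp/top.npz"));im=c["image"][:,:,::-1]
a=cv2.resize(im[150:275,330:460],(520,500),interpolation=cv2.INTER_CUBIC)
cv2.imwrite("pics/cup.png",a)
a=cv2.resize(im[155:185,155:300],(797,165),interpolation=cv2.INTER_CUBIC)
c=dict(np.load("/tmp/scene.npz"));im=c["image"][:,:,::-1]
b=cv2.resize(im[130:190,150:250],(650,390),interpolation=cv2.INTER_CUBIC)
o=np.zeros((560,797,3),np.uint8);o[:165]=a;o[170:560,:650]=b
cv2.imwrite("pics/det.png",o)
E
python3 m.py
```

```text
scene yel [247.83333333 205.33333333] [240 202  16   8  30] [609.8  80.8 106.8] [612.2  49.4 105.6] [604.3  99.3 105.2]
scene yel [271.56521739 216.39130435] [266 214  12   6  23] [602.  161.1 107.5] [605.  143.7 107.2] [599.4 180.2 106.3]
scene bin [715.8  66.8 108.4] ((687.0733032226562, 105.6771469116211), (174.8166961669922, 272.6333923339844), 5.6904191970825195) [[586.5999755859375, 232.6999969482422], [613.5999755859375, -38.599998474121094], [787.5999755859375, -21.299999237060547], [760.5, 250.0]] 108.53098827936059
scene obj [174.96805897 164.68058968] [ 563.4 -354.6   49.8] [[524.0, -390.8, 11.5], [595.5, -324.1, 111.7]] ((561.5841674804688, -362.7455749511719), (70.48641204833984, 71.31417846679688), 71.7068099975586)
scene obj [136.10951009 193.37752161] [ 760.8 -292.6   47.3] [[720.1, -349.2, 41.4], [798.9, -251.2, 65.5]] ((757.1466064453125, -302.6529541015625), (104.96820831298828, 84.62409210205078), 89.8061294555664)
top red [437.15151515 178.24242424] 33 [ 578.8 -371.5  113.3] [[574.5, -382.5, 110.2], [583.9, -359.9, 116.1]]
  top [ 578.9 -371.4  113.4] ((579.18786
[... 580 characters left out ...]
705.4  57.1 109.1] ((682.749267578125, 105.86607360839844), (172.57989501953125, 271.6488037109375), 6.183037757873535) [[582.2999877929688, 231.60000610351562], [611.5999755859375, -38.5], [783.2000122070312, -19.899999618530273], [753.9000244140625, 250.1999969482422]] 109.13522095842039
top obj [391.7179878 113.5617378] [ 758.2 -295.4   45.4] [[712.4, -352.3, 14.7], [798.0, -251.0, 64.1]] ((754.57421875, -304.9549255371094), (109.79972839355469, 90.84742736816406), 89.92831420898438)
top obj [423.73021583 192.26618705] [ 555.1 -364.    51.6] [[516.9, -394.0, 11.2], [588.8, -328.1, 114.1]] ((556.5111083984375, -365.32366943359375), (61.802589416503906, 71.2343978881836), 72.81407928466797)
```

View pics/cup.png

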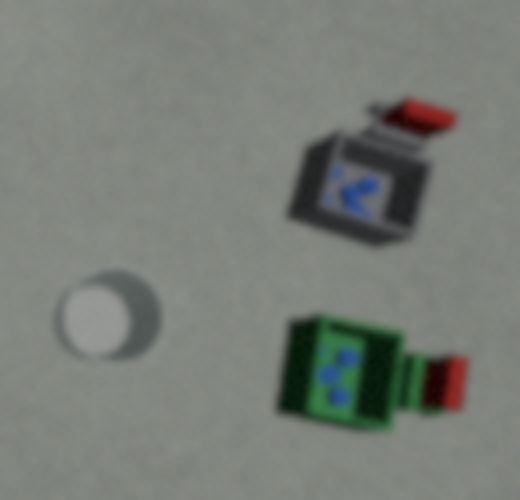

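View pics/det.png

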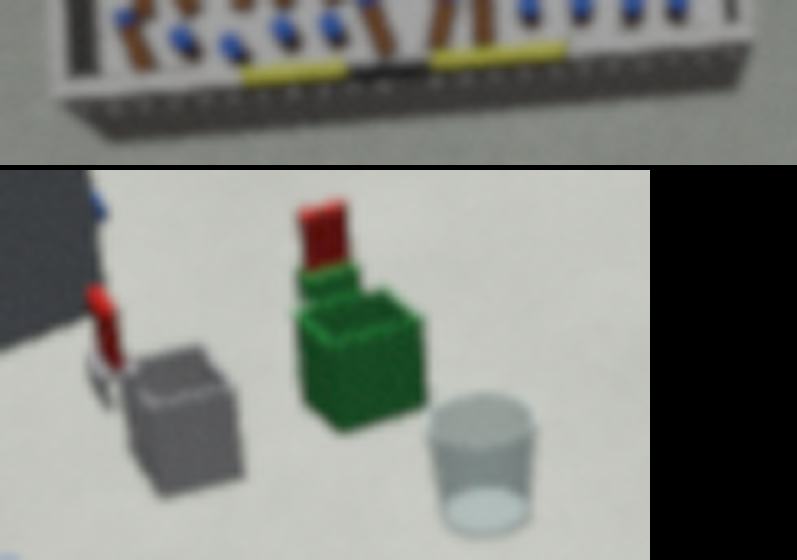

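The crops show the grey cup with its tab at (425,118), hook pointing up and to the right. In the detail picture the notch spans (347–430,72) between the yellow pieces. Next I refine the bin pose and check for obstacles.

```bash
cat >> h.py <<'E'
from scipy.spatial.transform import Rotation as Ro
def delta(tgt,yaw):
    s=state();R=Ro.from_euler("xyz",s["tcp_rot"]);T=Ro.from_euler("xyz",[np.pi,0,yaw])
    print("t %.2f"%s["t"],s["eef_pos"].round(1),s["tcp_rot"].round(3),"F",s["ft_force"].round(1))
    print("shift units now-frame",(R.inv().apply(np.array(tgt)-s["eef_pos"])/25).round(2),"after-turn frame",(T.inv().apply(np.array(tgt)-s["eef_pos"])/25).round(2),"rot units",((R.inv()*T).as_rotvec()/.1).round(2))
E
python3 - <<'E'
from h import *
for n in("scene","top"):
    c=dict(np.load(f"/tmp/{n}.npz"));W=pts(c);x,y,z=np.moveaxis(W,-1,0)
    m=(z>103)&(z<120)&(x>500)&(x<1000)&(y>-200)&(y<300)
    k,l,st,ce=cv2.connectedComponentsWithStats(m.astype(np.uint8))
    i=1+st[1:,4].argmax();p=W[l==i]
    R=cv2.minAreaRect(p[:,:2].astype(np.float32));B=cv2.boxPoints(R);print(n,"bin",R,B.round(1).tolist())
    # front rim: bin along y, midline of x from points
    a=np.radians(6.2);u=np.array([np.cos(a),np.sin(a)]);v=np.array([-np.sin(a),np.cos(a)])
    q=p[:,:2]@np.array([u,v]).T;o=q.min(0)
    for lo in range(int(q[:,1].min()),int(q[:,1].max())-20,30):
        s=q[(q[:,1]>=lo)&(q[:,1]<lo+30)&(q[:,0]<np.percentile(q[:,0],1)+40)];zz=p[(q[:,1]>=lo)&(q[:,1]<lo+30)&(q[:,0]<np.percentile(q[:,0],1)+40),2]
        print(lo,len(s),np.percentile(s[:,0],[0,10,50,90,100]).round(1),np.median(zz).round(1))
    m=(y<-430)&(x>300)&(x<800)&(z>20);print("box",np.nanpercentile(W[m],[2,50,98],0).round(0).tolist() if m.any() else 0)
delta([579,-371.3,215],1.25)
E
```

```text
scene bin ((684.047607421875, 121.466796875), (177.7416229248047, 304.1852722167969), 6.234557628631592) [[579.2000122070312, 263.0], [612.2000122070312, -39.400001525878906], [788.9000244140625, -20.100000381469727], [755.9000244140625, 282.29998779296875]]
-105 50 [610.1 612.1 617.4 641.  647.1] 108.6
-75 30 [606.1 610.4 615.2 616.4 617.8] 109.4
-45 31 [608.6 609.8 614.1 616.5 617.4] 108.6
-15 27 [609.3 610.8 613.6 616.  619.3] 108.2
15 23 [608.8 610.5 613.8 616.5 617.1] 108.1
45 2 [609.3 609.7 611.4 613.1 613.6] 109.8
75 31 [607.  609.5 614.8 617.  617.7] 107.9
105 35 [607.3 610.3 614.1 617.  618.5] 108.7
135 39 [608.1 609.9 615.  617.5 618.3] 110.0
165 51 [604.2 609.7 615.8 630.3 647.6] 110.0
box [[318.0, -1286.0, 27.0], [600.0, -1272.0, 180.0], [778.0, -537.0, 483.0]]
top bin ((681.20556640625, 120.11558532714844), (172.57989501953125, 300.3145751953125), 6.183037757873535) [[579.2000122070312, 260.1000061035156], [611.5999755859375, -38.5], [783.2000122070312, -19.899999618530273], [750.7999877929688, 278.70001220703125]]
-104 85 [604.2 604.8 610.7 637.  643.9] 110.4
-74 52 [603.9 604.6 607.2 610.9 613.2] 110.7
-44 51 [603.9 604.5 608.  611.6 612.8] 110.5
-14 38 [605.  605.2 608.  610.8 611.4] 109.0
16 24 [605.1 605.4 607.7 610.5 610.8] 108.7
46 5 [605.5 605.9 607.  609.5 609.6] 110.0
76 40 [605.2 605.6 608.4 610.8 612.1] 108.6
106 48 [604.2 604.6 608.  611.3 612.3] 110.6
136 49 [604.5 604.7 607.4 611.5 612.2] 111.1
166 89 [604.1 605.3 611.8 638.4 644.2] 110.4
box [[472.0, -547.0, 22.0], [604.0, -542.0, 70.0], [720.0, -539.0, 121.0]]
t 0.10 [ 188.1 -595.8  214.1] [-3.141 -0.     0.306] F [-0.1  0.8 -0.5]
shift units now-frame [17.61 -3.86 -0.03] after-turn frame [13.45 12.01 -0.04] rot units [-0.01 -0.01 -9.44]
```

step_arm([
  {"rz": -0.944},
  {"rz": -0.944},
  {"rz": -0.944},
  {"rz": -0.944},
  {"rz": -0.944},
  {"rz": -0.944},
  {"rz": -0.944},
  {"rz": -0.944},
  {"rz": -0.944},
  {"rz": -0.944},
], jaw=-1)

```text
schema error: expected keys x, y, z, rx, ry, rz
```

step_arm([
  {"x": 0.67,"y": 0.6},
  {"x": 0.67,"y": 0.6},
  {"x": 0.67,"y": 0.6},
  {"x": 0.67,"y": 0.6},
  {"x": 0.67,"y": 0.6},
  {"x": 0.67,"y": 0.6},
  {"x": 0.67,"y": 0.6},
  {"x": 0.67,"y": 0.6},
  {"x": 0.67,"y": 0.6},
  {"x": 0.67,"y": 0.6},
])

```text
schema error: expected keys x, y, z, rx, ry, rz
```

step_arm([
  {"x": 0.67,"y": 0.6},
  {"x": 0.67,"y": 0.6},
  {"x": 0.67,"y": 0.6},
  {"x": 0.67,"y": 0.6},
  {"x": 0.67,"y": 0.6},
  {"x": 0.67,"y": 0.6},
  {"x": 0.67,"y": 0.6},
  {"x": 0.67,"y": 0.6},
  {"x": 0.67,"y": 0.6},
  {},
])

```text
schema error: expected keys x, y, z, rx, ry, rz
```

```bash
python3 - <<'E'
from h import *
delta([579,-371.3,82],1.25)
for n in("top","scene"):
    c=read_camera(n);np.savez("/tmp/"+n,**c)
im=c["image"][:,:,::-1]
cv2.imwrite("pics/s1.png",cv2.resize(im[90:240,90:290],(800,600),interpolation=cv2.INTER_CUBIC))
E
```

```text
t 0.10 [ 188.1 -595.8  214.1] [-3.141 -0.     0.306] F [-0.1  0.8 -0.5]
shift units now-frame [17.61 -3.85  5.29] after-turn frame [13.45 12.01  5.28] rot units [-0.01 -0.01 -9.44]
```

View pics/s1.png

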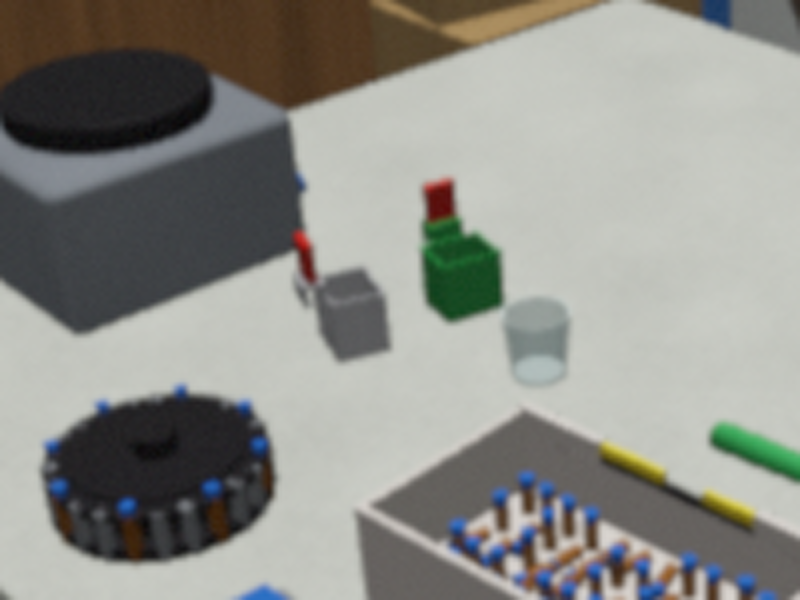

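The calls were refused because every row needs all six keys, so the arm hasn't moved. The picture still shows the cup at (350,315) and its tab at (305,257).

step_arm([
  {"x": 0,"y": 0,"z": 0,"rx": 0,"ry": 0,"rz": -0.944},
  {"x": 0,"y": 0,"z": 0,"rx": 0,"ry": 0,"rz": -0.944},
  {"x": 0,"y": 0,"z": 0,"rx": 0,"ry": 0,"rz": -0.944},
  {"x": 0,"y": 0,"z": 0,"rx": 0,"ry": 0,"rz": -0.944},
  {"x": 0,"y": 0,"z": 0,"rx": 0,"ry": 0,"rz": -0.944},
  {"x": 0,"y": 0,"z": 0,"rx": 0,"ry": 0,"rz": -0.944},
  {"x": 0,"y": 0,"z": 0,"rx": 0,"ry": 0,"rz": -0.944},
  {"x": 0,"y": 0,"z": 0,"rx": 0,"ry": 0,"rz": -0.944},
  {"x": 0,"y": 0,"z": 0,"rx": 0,"ry": 0,"rz": -0.944},
  {"x": 0,"y": 0,"z": 0,"rx": 0,"ry": 0,"rz": -0.944},
], jaw=-1)

```text
t: 1.03
eef_pos: [188.2, -596.0, 214.5]
tcp_rot: [-3.141, -0.0, 1.255]
ft_force: [0.4, 0.8, 0.1]
opening: 1.003
grip_force: 0.0
```

step_arm([
  {"x": 0.67,"y": 0.6,"z": 0,"rx": 0,"ry": 0,"rz": 0},
  {"x": 0.67,"y": 0.6,"z": 0,"rx": 0,"ry": 0,"rz": 0},
  {"x": 0.67,"y": 0.6,"z": 0,"rx": 0,"ry": 0,"rz": 0},
  {"x": 0.67,"y": 0.6,"z": 0,"rx": 0,"ry": 0,"rz": 0},
  {"x": 0.67,"y": 0.6,"z": 0,"rx": 0,"ry": 0,"rz": 0},
  {"x": 0.67,"y": 0.6,"z": 0,"rx": 0,"ry": 0,"rz": 0},
  {"x": 0.67,"y": 0.6,"z": 0,"rx": 0,"ry": 0,"rz": 0},
  {"x": 0.67,"y": 0.6,"z": 0,"rx": 0,"ry": 0,"rz": 0},
  {"x": 0.67,"y": 0.6,"z": 0,"rx": 0,"ry": 0,"rz": 0},
  {"x": 0.67,"y": 0.6,"z": 0,"rx": 0,"ry": 0,"rz": 0},
])

```text
t: 1.87
eef_pos: [384.2, -483.7, 214.5]
tcp_rot: [-3.141, -0.0, 1.25]
ft_force: [0.2, 0.3, 0.9]
opening: 0.997
grip_force: 0.0
```

step_arm([
  {"x": 0.67,"y": 0.6,"z": 0,"rx": 0,"ry": 0,"rz": 0},
  {"x": 0.67,"y": 0.6,"z": 0,"rx": 0,"ry": 0,"rz": 0},
  {"x": 0.67,"y": 0.6,"z": 0,"rx": 0,"ry": 0,"rz": 0},
  {"x": 0.67,"y": 0.6,"z": 0,"rx": 0,"ry": 0,"rz": 0},
  {"x": 0.67,"y": 0.6,"z": 0,"rx": 0,"ry": 0,"rz": 0},
  {"x": 0.67,"y": 0.6,"z": 0,"rx": 0,"ry": 0,"rz": 0},
  {"x": 0.67,"y": 0.6,"z": 0,"rx": 0,"ry": 0,"rz": 0},
  {"x": 0.67,"y": 0.6,"z": 0,"rx": 0,"ry": 0,"rz": 0},
  {"x": 0.67,"y": 0.6,"z": 0,"rx": 0,"ry": 0,"rz": 0},
  {"x": 0,"y": 0,"z": 0,"rx": 0,"ry": 0,"rz": 0},
])

```text
t: 2.7
eef_pos: [561.7, -381.8, 214.2]
tcp_rot: [3.141, -0.001, 1.252]
ft_force: [-0.2, 0.6, 0.1]
opening: 0.999
grip_force: 0.0
```

```bash
python3 - <<'E'
from h import *
delta([579,-371.3,82],1.25)
E
```

```text
t 2.70 [ 561.7 -381.8  214.2] [ 3.141e+00 -1.000e-03  1.252e+00] F [-0.2  0.6  0.1]
shift units now-frame [0.61 0.53 5.29] after-turn frame [0.62 0.53 5.29] rot units [ 0.   -0.01  0.02]
```

step_arm([
  {"x": 0.32,"y": 0.28,"z": 0,"rx": 0,"ry": 0,"rz": 0},
  {"x": 0.32,"y": 0.28,"z": 0,"rx": 0,"ry": 0,"rz": 0},
  {"x": 0,"y": 0,"z": 0.7,"rx": 0,"ry": 0,"rz": 0},
  {"x": 0,"y": 0,"z": 0.8,"rx": 0,"ry": 0,"rz": 0},
  {"x": 0,"y": 0,"z": 0.8,"rx": 0,"ry": 0,"rz": 0},
  {"x": 0,"y": 0,"z": 0.8,"rx": 0,"ry": 0,"rz": 0},
  {"x": 0,"y": 0,"z": 0.8,"rx": 0,"ry": 0,"rz": 0},
  {"x": 0,"y": 0,"z": 0.6,"rx": 0,"ry": 0,"rz": 0},
  {"x": 0,"y": 0,"z": 0.5,"rx": 0,"ry": 0,"rz": 0},
  {"x": 0,"y": 0,"z": 0.3,"rx": 0,"ry": 0,"rz": 0},
])

```text
t: 3.53
eef_pos: [577.0, -373.2, 80.6]
tcp_rot: [-3.14, -0.0, 1.249]
ft_force: [-1.1, 0.2, -0.5]
opening: 1.004
grip_force: 0.0
```

step_arm([
  {"x": 0,"y": 0,"z": 0,"rx": 0,"ry": 0,"rz": 0},
  {"x": 0,"y": 0,"z": 0,"rx": 0,"ry": 0,"rz": 0},
  {"x": 0,"y": 0,"z": 0,"rx": 0,"ry": 0,"rz": 0},
  {"x": 0,"y": 0,"z": 0,"rx": 0,"ry": 0,"rz": 0},
  {"x": 0,"y": 0,"z": 0,"rx": 0,"ry": 0,"rz": 0},
  {"x": 0,"y": 0,"z": 0,"rx": 0,"ry": 0,"rz": 0},
  {"x": 0,"y": 0,"z": 0,"rx": 0,"ry": 0,"rz": 0},
  {"x": 0,"y": 0,"z": 0,"rx": 0,"ry": 0,"rz": 0},
  {"x": 0,"y": 0,"z": 0,"rx": 0,"ry": 0,"rz": 0},
  {"x": 0,"y": 0,"z": 0,"rx": 0,"ry": 0,"rz": 0},
], jaw=0.3)

```text
t: 4.37
eef_pos: [577.4, -373.2, 82.2]
tcp_rot: [3.142, 0.0, 1.25]
ft_force: [0.1, -0.6, -0.4]
opening: 0.374
grip_force: 0.0
```

```bash
python3 - <<'E'
from h import *
delta([580,-371.3,82],1.25)
a=[]
for n in("top","scene"):
    c=read_camera(n);np.savez("/tmp/"+n,**c);im=c["image"][:,:,::-1]
    a.append(cv2.resize(im[140:215,395:470] if n=="top" else im[110:185,130:205],(400,400),interpolation=cv2.INTER_CUBIC))
cv2.imwrite("pics/g1.png",np.hstack(a))
E
```

```text
t 4.37 [ 577.4 -373.2   82.2] [3.142 0.    1.25 ] F [ 0.1 -0.6 -0.4]
shift units now-frame [0.1  0.08 0.01] after-turn frame [0.1  0.08 0.01] rot units [ 0.  0. -0.]
```

View pics/g1.png

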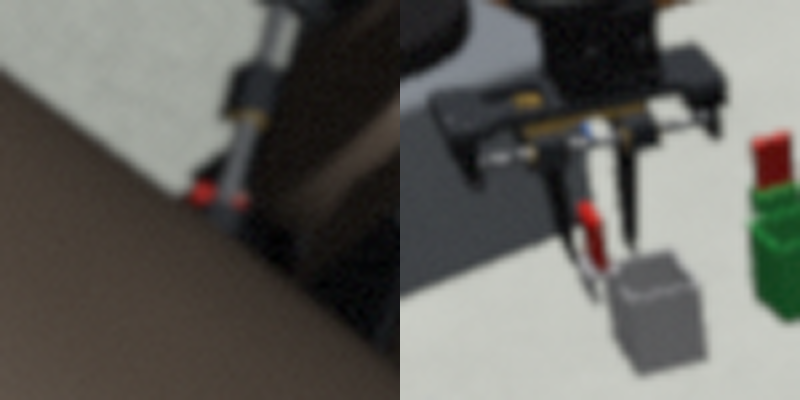

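In the scene view (right half) the red tab (590,235) stands between the two fingers, with the cup below at (660,310). I'm closing the gripper now.

step_arm([
  {"x": 0.1,"y": 0.08,"z": 0,"rx": 0,"ry": 0,"rz": 0},
  {"x": 0,"y": 0,"z": 0,"rx": 0,"ry": 0,"rz": 0},
  {"x": 0,"y": 0,"z": 0,"rx": 0,"ry": 0,"rz": 0},
  {"x": 0,"y": 0,"z": 0,"rx": 0,"ry": 0,"rz": 0},
  {"x": 0,"y": 0,"z": 0,"rx": 0,"ry": 0,"rz": 0},
  {"x": 0,"y": 0,"z": 0,"rx": 0,"ry": 0,"rz": 0},
  {"x": 0,"y": 0,"z": 0,"rx": 0,"ry": 0,"rz": 0},
  {"x": 0,"y": 0,"z": 0,"rx": 0,"ry": 0,"rz": 0},
  {"x": 0,"y": 0,"z": 0,"rx": 0,"ry": 0,"rz": 0},
  {"x": 0,"y": 0,"z": 0,"rx": 0,"ry": 0,"rz": 0},
], jaw=1)

```text
t: 5.3
eef_pos: [580.0, -371.4, 82.0]
tcp_rot: [-3.141, -0.0, 1.25]
ft_force: [-0.1, 0.4, -3.4]
opening: 0.106
grip_force: 30.0
```

step_arm([
  {"x": 0,"y": 0,"z": 0,"rx": 0,"ry": 0,"rz": 0},
  {"x": 0,"y": 0,"z": -0.1,"rx": 0,"ry": 0,"rz": 0},
  {"x": 0,"y": 0,"z": -0.3,"rx": 0,"ry": 0,"rz": 0},
  {"x": 0,"y": 0,"z": -0.5,"rx": 0,"ry": 0,"rz": 0},
  {"x": 0,"y": 0,"z": -0.6,"rx": 0,"ry": 0,"rz": 0},
  {"x": 0,"y": 0,"z": -0.6,"rx": 0,"ry": 0,"rz": 0},
  {"x": 0,"y": 0,"z": -0.6,"rx": 0,"ry": 0,"rz": 0},
  {"x": 0,"y": 0,"z": -0.5,"rx": 0,"ry": 0,"rz": 0},
  {"x": 0,"y": 0,"z": -0.3,"rx": 0,"ry": 0,"rz": 0},
  {"x": 0,"y": 0,"z": -0.1,"rx": 0,"ry": 0,"rz": 0},
])

```text
t: 6.13
eef_pos: [580.4, -371.7, 174.3]
tcp_rot: [3.139, 0.001, 1.25]
ft_force: [-0.3, 0.7, -3.9]
opening: 0.108
grip_force: 30.0
```

```bash
python3 - <<'E'
from h import *
# staging: hook u=580 (29mm short of the rim plane), v=53.5 -> world
a=.108;u,v=545,53.5
print(delta([u*np.cos(a)-v*np.sin(a),u*np.sin(a)+v*np.cos(a),172],np.pi/2+a))
E
```

```text
t 6.13 [ 580.4 -371.7  174.3] [3.139e+00 1.000e-03 1.250e+00] F [-0.3  0.7 -3.9]
shift units now-frame [17.8  -7.79  0.06] after-turn frame [19.42  0.32  0.09] rot units [ 0.02  0.01 -4.29]
None
```

step_arm([
  {"x": 0,"y": 0,"z": 0,"rx": 0,"ry": 0,"rz": -0.4},
  {"x": 0,"y": 0,"z": 0,"rx": 0,"ry": 0,"rz": -0.7},
  {"x": 0,"y": 0,"z": 0,"rx": 0,"ry": 0,"rz": -0.8},
  {"x": 0,"y": 0,"z": 0,"rx": 0,"ry": 0,"rz": -0.8},
  {"x": 0,"y": 0,"z": 0,"rx": 0,"ry": 0,"rz": -0.7},
  {"x": 0,"y": 0,"z": 0,"rx": 0,"ry": 0,"rz": -0.6},
  {"x": 0,"y": 0,"z": 0,"rx": 0,"ry": 0,"rz": -0.29},
  {"x": 0.2,"y": 0,"z": 0,"rx": 0,"ry": 0,"rz": 0},
  {"x": 0.4,"y": 0,"z": 0,"rx": 0,"ry": 0,"rz": 0},
  {"x": 0.6,"y": 0,"z": 0,"rx": 0,"ry": 0,"rz": 0},
])

```text
t: 6.97
eef_pos: [576.5, -341.3, 171.6]
tcp_rot: [-3.141, -0.0, 1.677]
ft_force: [0.2, 0.0, -2.6]
opening: 0.105
grip_force: 30.0
```

step_arm([
  {"x": 0.8,"y": 0,"z": 0,"rx": 0,"ry": 0,"rz": 0},
  {"x": 0.9,"y": 0,"z": 0,"rx": 0,"ry": 0,"rz": 0},
  {"x": 0.9,"y": 0,"z": 0,"rx": 0,"ry": 0,"rz": 0},
  {"x": 0.9,"y": 0,"z": 0,"rx": 0,"ry": 0,"rz": 0},
  {"x": 0.9,"y": 0,"z": 0,"rx": 0,"ry": 0,"rz": 0},
  {"x": 0.9,"y": 0,"z": 0,"rx": 0,"ry": 0,"rz": 0},
  {"x": 0.9,"y": 0,"z": 0,"rx": 0,"ry": 0,"rz": 0},
  {"x": 0.9,"y": 0,"z": 0,"rx": 0,"ry": 0,"rz": 0},
  {"x": 0.9,"y": 0,"z": 0,"rx": 0,"ry": 0,"rz": 0},
  {"x": 0.9,"y": 0,"z": 0,"rx": 0,"ry": 0,"rz": 0},
])

```text
t: 7.8
eef_pos: [552.1, -118.5, 172.2]
tcp_rot: [-3.141, -0.0, 1.678]
ft_force: [1.0, -0.1, -2.9]
opening: 0.104
grip_force: 30.0
```

step_arm([
  {"x": 0.9,"y": 0,"z": 0,"rx": 0,"ry": 0,"rz": 0},
  {"x": 0.9,"y": 0,"z": 0,"rx": 0,"ry": 0,"rz": 0},
  {"x": 0.9,"y": 0,"z": 0,"rx": 0,"ry": 0,"rz": 0},
  {"x": 0.9,"y": 0,"z": 0,"rx": 0,"ry": 0,"rz": 0},
  {"x": 0.9,"y": 0,"z": 0,"rx": 0,"ry": 0,"rz": 0},
  {"x": 0.9,"y": 0,"z": 0,"rx": 0,"ry": 0,"rz": 0},
  {"x": 0.9,"y": 0,"z": 0,"rx": 0,"ry": 0,"rz": 0},
  {"x": 0.8,"y": 0,"z": 0,"rx": 0,"ry": 0,"rz": 0},
  {"x": 0.6,"y": 0,"z": 0,"rx": 0,"ry": 0,"rz": 0},
  {"x": 0.4,"y": 0,"z": 0,"rx": 0,"ry": 0,"rz": 0},
])

```text
t: 8.63
eef_pos: [530.1, 82.8, 172.2]
tcp_rot: [-3.141, -0.0, 1.679]
ft_force: [0.6, 0.4, -2.8]
opening: 0.106
grip_force: 30.0
```

```bash
cat >> h.py <<'E'
def look(a=.108):
    for n in("top","scene"):
        c=read_camera(n);np.savez("/tmp/"+n,**c);W=pts(c);im=c["image"].astype(int);r,g,b=np.moveaxis(im,-1,0)
        m=(r>90)&(g<60)&(b<60)&(W[...,2]>60)&(W[...,1]>-100)
        p=W[m]
        if len(p)>5:
            q=p[p[:,2]>np.percentile(p[:,2],97)-5]
            U=q[:,:2]@np.array([[np.cos(a),-np.sin(a)],[np.sin(a),np.cos(a)]])
            print(n,"red",len(p),"z",np.percentile(p[:,2],[3,97]).round(1),"top u,v",U.mean(0).round(1),np.ptp(U,0).round(1),cv2.minAreaRect(q[:,:2].astype(np.float32))[1:])
    s=state();e=s["eef_pos"];print("tcp u,v,z",(e[0]*np.cos(a)+e[1]*np.sin(a)).round(1),(-e[0]*np.sin(a)+e[1]*np.cos(a)).round(1),e[2].round(1),"rot",s["tcp_rot"].round(3),"F",s["ft_force"].round(1),"t",s["t"])
E
python3 - <<'E'
from h import *
look()
I={n:np.load(f"/tmp/{n}.npz")["image"][:,:,::-1] for n in("top","scene")}
cv2.imwrite("pics/a1.png",np.hstack([cv2.resize(I["top"][120:240,150:270],(400,400),interpolation=cv2.INTER_CUBIC),cv2.resize(I["scene"][120:240,200:320],(400,400),interpolation=cv2.INTER_CUBIC)]))
E
```

```text
top red 63 z [ 98.7 114.6] top u,v [448.2 334.2] [ 9.8 25.3] ((5.890622138977051, 26.877662658691406), 22.211238861083984)
scene red 16 z [172.3 206.1] top u,v [539.5  37.6] [8.3 8.6] ((7.803450584411621, 9.001927375793457), 23.25853157043457)
tcp u,v,z 536.2 24.7 172.2 rot [-3.142 -0.     1.68 ] F [ 0.3 -0.3 -2.9] t 8.7333
```

View pics/a1.png

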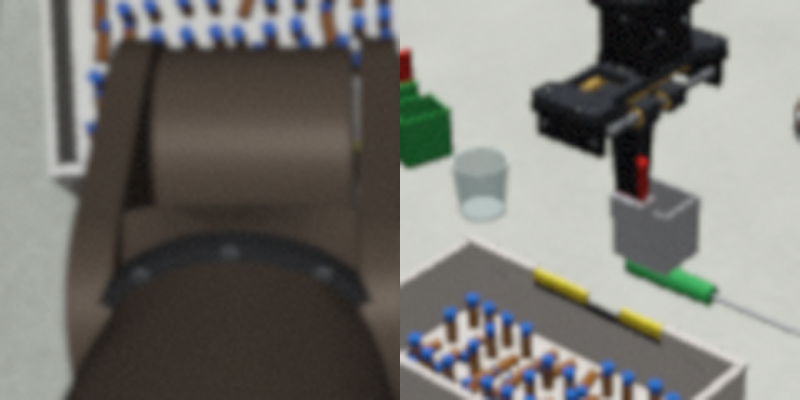

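The scene half shows the cup upright in the gripper at (655,230). The rail's notch is at (605,310), still ahead of it; the top view is blocked by the arm. Scene-camera bias in u is about +3 mm (red tab against TCP), so the rim plane is at u≈608.5. Next I move over the rim at v≈44, a little short of the notch at about 54.

step_arm([
  {"x": 0.1,"y": 0.2,"z": 0,"rx": 0,"ry": 0,"rz": 0},
  {"x": 0.1,"y": 0.4,"z": 0,"rx": 0,"ry": 0,"rz": 0},
  {"x": 0.1,"y": 0.4,"z": 0,"rx": 0,"ry": 0,"rz": 0},
  {"x": 0.1,"y": 0.4,"z": 0,"rx": 0,"ry": 0,"rz": 0},
  {"x": 0.1,"y": 0.4,"z": 0,"rx": 0,"ry": 0,"rz": 0},
  {"x": 0.1,"y": 0.4,"z": 0,"rx": 0,"ry": 0,"rz": 0},
  {"x": 0.1,"y": 0.4,"z": 0,"rx": 0,"ry": 0,"rz": 0},
  {"x": 0.07,"y": 0.2,"z": 0,"rx": 0,"ry": 0,"rz": 0},
  {"x": 0,"y": 0.09,"z": 0,"rx": 0,"ry": 0,"rz": 0},
  {"x": 0,"y": 0,"z": 0,"rx": 0,"ry": 0,"rz": 0},
])

```text
t: 9.57
eef_pos: [601.1, 107.8, 171.7]
tcp_rot: [-3.141, 0.0, 1.679]
ft_force: [-0.8, -0.3, -2.2]
opening: 0.104
grip_force: 30.0
```

```bash
python3 - <<'E'
from h import *
look()
I={n:np.load(f"/tmp/{n}.npz")["image"][:,:,::-1] for n in("top","scene")}
cv2.imwrite("pics/a2.png",cv2.resize(I["scene"][130:235,190:310],(800,600),interpolation=cv2.INTER_CUBIC))
E
```

```text
top red 27 z [ 96.6 118.1] top u,v [459.6 330.5] [22.6 27.6] ((7.066989898681641, 33.406288146972656), 48.6983642578125)
scene red 33 z [172. 205.] top u,v [611.6  54.5] [11.2  9.9] ((11.176410675048828, 8.03028392791748), 45.62834167480469)
tcp u,v,z 608.6 42.3 171.9 rot [-3.141  0.     1.679] F [ 0.8 -1.  -3.2] t 9.6667
```

View pics/a2.png

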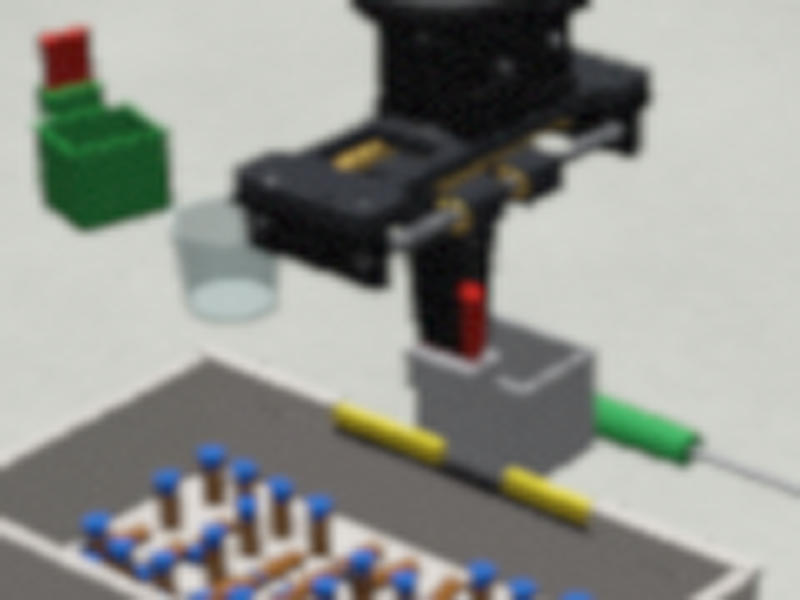

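The hook now stands over the rail: tab at (472,320), notch at (475,475), cup on the far (outside) of the wall. Lowering it next.

step_arm([
  {"x": 0,"y": 0,"z": 0.2,"rx": 0,"ry": 0,"rz": 0},
  {"x": 0,"y": 0,"z": 0.3,"rx": 0,"ry": 0,"rz": 0},
  {"x": 0,"y": 0,"z": 0.3,"rx": 0,"ry": 0,"rz": 0},
  {"x": 0,"y": 0,"z": 0.3,"rx": 0,"ry": 0,"rz": 0},
  {"x": 0,"y": 0,"z": 0.2,"rx": 0,"ry": 0,"rz": 0},
  {"x": 0,"y": 0,"z": 0,"rx": 0,"ry": 0,"rz": 0},
  {"x": 0,"y": 0,"z": 0,"rx": 0,"ry": 0,"rz": 0},
  {"x": 0,"y": 0,"z": 0,"rx": 0,"ry": 0,"rz": 0},
  {"x": 0,"y": 0,"z": 0,"rx": 0,"ry": 0,"rz": 0},
  {"x": 0,"y": 0,"z": 0,"rx": 0,"ry": 0,"rz": 0},
])

```text
t: 10.5
eef_pos: [600.9, 107.9, 140.0]
tcp_rot: [3.141, 0.0, 1.679]
ft_force: [-0.2, 0.5, -3.3]
opening: 0.101
grip_force: 30.0
```

step_arm([
  {"x": 0,"y": 0,"z": 0.06,"rx": 0,"ry": 0,"rz": 0},
  {"x": 0,"y": 0,"z": 0.06,"rx": 0,"ry": 0,"rz": 0},
  {"x": 0,"y": 0,"z": 0.06,"rx": 0,"ry": 0,"rz": 0},
  {"x": 0,"y": 0,"z": 0.06,"rx": 0,"ry": 0,"rz": 0},
  {"x": 0,"y": 0,"z": 0.06,"rx": 0,"ry": 0,"rz": 0},
  {"x": 0,"y": 0,"z": 0.06,"rx": 0,"ry": 0,"rz": 0},
  {"x": 0,"y": 0,"z": 0.06,"rx": 0,"ry": 0,"rz": 0},
  {"x": 0,"y": 0,"z": 0.06,"rx": 0,"ry": 0,"rz": 0},
  {"x": 0,"y": 0,"z": 0,"rx": 0,"ry": 0,"rz": 0},
  {"x": 0,"y": 0,"z": 0,"rx": 0,"ry": 0,"rz": 0},
])

```text
t: 11.33
eef_pos: [600.7, 107.8, 127.5]
tcp_rot: [-3.141, 0.0, 1.679]
ft_force: [0.2, 0.3, -3.2]
opening: 0.107
grip_force: 30.0
```

step_arm([
  {"x": 0,"y": 0,"z": 0.06,"rx": 0,"ry": 0,"rz": 0},
  {"x": 0,"y": 0,"z": 0.06,"rx": 0,"ry": 0,"rz": 0},
  {"x": 0,"y": 0,"z": 0.06,"rx": 0,"ry": 0,"rz": 0},
  {"x": 0,"y": 0,"z": 0.06,"rx": 0,"ry": 0,"rz": 0},
  {"x": 0,"y": 0,"z": 0.04,"rx": 0,"ry": 0,"rz": 0},
  {"x": 0,"y": 0,"z": 0.04,"rx": 0,"ry": 0,"rz": 0},
  {"x": 0,"y": 0,"z": 0,"rx": 0,"ry": 0,"rz": 0},
  {"x": 0,"y": 0,"z": 0,"rx": 0,"ry": 0,"rz": 0},
  {"x": 0,"y": 0,"z": 0,"rx": 0,"ry": 0,"rz": 0},
  {"x": 0,"y": 0,"z": 0,"rx": 0,"ry": 0,"rz": 0},
])

```text
t: 12.17
eef_pos: [600.8, 107.8, 119.7]
tcp_rot: [3.142, 0.0, 1.679]
ft_force: [-0.1, -0.6, -2.0]
opening: 0.103
grip_force: 30.0
```

step_arm([
  {"x": 0,"y": 0,"z": 0.03,"rx": 0,"ry": 0,"rz": 0},
  {"x": 0,"y": 0,"z": 0.02,"rx": 0,"ry": 0,"rz": 0},
  {"x": 0,"y": 0,"z": 0,"rx": 0,"ry": 0,"rz": 0},
  {"x": 0,"y": 0,"z": 0,"rx": 0,"ry": 0,"rz": 0},
  {"x": 0,"y": 0,"z": 0,"rx": 0,"ry": 0,"rz": 0},
  {"x": 0,"y": 0,"z": 0,"rx": 0,"ry": 0,"rz": 0},
  {"x": 0,"y": 0,"z": 0,"rx": 0,"ry": 0,"rz": 0},
  {"x": 0,"y": 0,"z": 0,"rx": 0,"ry": 0,"rz": 0},
  {"x": 0,"y": 0,"z": 0,"rx": 0,"ry": 0,"rz": 0},
  {"x": 0,"y": 0,"z": 0,"rx": 0,"ry": 0,"rz": 0},
])

```text
t: 13.0
eef_pos: [600.8, 107.8, 118.4]
tcp_rot: [3.141, 0.0, 1.679]
ft_force: [0.3, -0.3, 2.5]
opening: 0.106
grip_force: 30.0
```

Contact at about 5.5 N on the rail. I slide along +v in small steps.

step_arm([
  {"x": 0.04,"y": 0,"z": 0,"rx": 0,"ry": 0,"rz": 0},
  {"x": 0.04,"y": 0,"z": 0,"rx": 0,"ry": 0,"rz": 0},
  {"x": 0.04,"y": 0,"z": 0,"rx": 0,"ry": 0,"rz": 0},
  {"x": 0.04,"y": 0,"z": 0,"rx": 0,"ry": 0,"rz": 0},
  {"x": 0.04,"y": 0,"z": 0,"rx": 0,"ry": 0,"rz": 0},
  {"x": 0.04,"y": 0,"z": 0,"rx": 0,"ry": 0,"rz": 0},
  {"x": 0.04,"y": 0,"z": 0,"rx": 0,"ry": 0,"rz": 0},
  {"x": 0.04,"y": 0,"z": 0,"rx": 0,"ry": 0,"rz": 0},
  {"x": 0,"y": 0,"z": 0,"rx": 0,"ry": 0,"rz": 0},
  {"x": 0,"y": 0,"z": 0,"rx": 0,"ry": 0,"rz": 0},
])

```text
t: 13.83
eef_pos: [599.8, 116.1, 118.3]
tcp_rot: [-3.142, -0.0, 1.679]
ft_force: [0.8, -0.3, 1.7]
opening: 0.103
grip_force: 30.0
```

step_arm([
  {"x": 0.04,"y": 0,"z": 0,"rx": 0,"ry": 0,"rz": 0},
  {"x": 0.04,"y": 0,"z": 0,"rx": 0,"ry": 0,"rz": 0},
  {"x": 0,"y": 0,"z": 0,"rx": 0,"ry": 0,"rz": 0},
  {"x": 0,"y": 0,"z": 0,"rx": 0,"ry": 0,"rz": 0},
  {"x": 0,"y": 0,"z": 0,"rx": 0,"ry": 0,"rz": 0},
  {"x": 0,"y": 0,"z": 0,"rx": 0,"ry": 0,"rz": 0},
  {"x": 0,"y": 0,"z": 0,"rx": 0,"ry": 0,"rz": 0},
  {"x": 0,"y": 0,"z": 0,"rx": 0,"ry": 0,"rz": 0},
  {"x": 0,"y": 0,"z": 0,"rx": 0,"ry": 0,"rz": 0},
  {"x": 0,"y": 0,"z": 0,"rx": 0,"ry": 0,"rz": 0},
])

```text
t: 14.67
eef_pos: [599.6, 117.8, 118.3]
tcp_rot: [-3.141, -0.0, 1.679]
ft_force: [-0.7, 0.6, -3.2]
opening: 0.103
grip_force: 30.0
```

```bash
python3 -c "
from h import *
look()"
```

```text
top red 15 z [ 98.2 119.3] top u,v [466. 326.] [2.1 0.7] ((2.2321977615356445, 0.0), 167.78981018066406)
scene red 24 z [117.8 151. ] top u,v [611.1  63.8] [12.4  9.8] ((12.232694625854492, 8.19776439666748), 44.973777770996094)
tcp u,v,z 608.8 52.5 118.3 rot [-3.141  0.     1.679] F [-0.5  0.3 -3.8] t 14.7667
```

Fz has dropped back to the free weight at v≈52.5, so the hook is over the notch. I centre it slightly and lower.

step_arm([
  {"x": 0.03,"y": 0,"z": 0,"rx": 0,"ry": 0,"rz": 0},
  {"x": 0,"y": 0,"z": 0.04,"rx": 0,"ry": 0,"rz": 0},
  {"x": 0,"y": 0,"z": 0.04,"rx": 0,"ry": 0,"rz": 0},
  {"x": 0,"y": 0,"z": 0.04,"rx": 0,"ry": 0,"rz": 0},
  {"x": 0,"y": 0,"z": 0,"rx": 0,"ry": 0,"rz": 0},
  {"x": 0,"y": 0,"z": 0,"rx": 0,"ry": 0,"rz": 0},
  {"x": 0,"y": 0,"z": 0,"rx": 0,"ry": 0,"rz": 0},
  {"x": 0,"y": 0,"z": 0,"rx": 0,"ry": 0,"rz": 0},
  {"x": 0,"y": 0,"z": 0,"rx": 0,"ry": 0,"rz": 0},
  {"x": 0,"y": 0,"z": 0,"rx": 0,"ry": 0,"rz": 0},
])

```text
t: 15.6
eef_pos: [599.6, 118.5, 115.4]
tcp_rot: [3.142, 0.0, 1.679]
ft_force: [0.3, 0.7, -2.3]
opening: 0.105
grip_force: 30.0
```

step_arm([
  {"x": 0,"y": 0,"z": 0.04,"rx": 0,"ry": 0,"rz": 0},
  {"x": 0,"y": 0,"z": 0.04,"rx": 0,"ry": 0,"rz": 0},
  {"x": 0,"y": 0,"z": 0.04,"rx": 0,"ry": 0,"rz": 0},
  {"x": 0,"y": 0,"z": 0.04,"rx": 0,"ry": 0,"rz": 0},
  {"x": 0,"y": 0,"z": 0.03,"rx": 0,"ry": 0,"rz": 0},
  {"x": 0,"y": 0,"z": 0,"rx": 0,"ry": 0,"rz": 0},
  {"x": 0,"y": 0,"z": 0,"rx": 0,"ry": 0,"rz": 0},
  {"x": 0,"y": 0,"z": 0,"rx": 0,"ry": 0,"rz": 0},
  {"x": 0,"y": 0,"z": 0,"rx": 0,"ry": 0,"rz": 0},
  {"x": 0,"y": 0,"z": 0,"rx": 0,"ry": 0,"rz": 0},
])

```text
t: 16.43
eef_pos: [599.6, 118.5, 110.7]
tcp_rot: [3.141, 0.0, 1.679]
ft_force: [1.0, 0.2, -2.5]
opening: 0.105
grip_force: 30.0
```

step_arm([
  {"x": 0,"y": 0,"z": 0.03,"rx": 0,"ry": 0,"rz": 0},
  {"x": 0,"y": 0,"z": 0.03,"rx": 0,"ry": 0,"rz": 0},
  {"x": 0,"y": 0,"z": 0,"rx": 0,"ry": 0,"rz": 0},
  {"x": 0,"y": 0,"z": 0,"rx": 0,"ry": 0,"rz": 0},
  {"x": 0,"y": 0,"z": 0,"rx": 0,"ry": 0,"rz": 0},
  {"x": 0,"y": 0,"z": 0,"rx": 0,"ry": 0,"rz": 0},
  {"x": 0,"y": 0,"z": 0,"rx": 0,"ry": 0,"rz": 0},
  {"x": 0,"y": 0,"z": 0,"rx": 0,"ry": 0,"rz": 0},
  {"x": 0,"y": 0,"z": 0,"rx": 0,"ry": 0,"rz": 0},
  {"x": 0,"y": 0,"z": 0,"rx": 0,"ry": 0,"rz": 0},
])

```text
t: 17.27
eef_pos: [599.7, 118.5, 109.1]
tcp_rot: [3.141, 0.0, 1.679]
ft_force: [0.1, 0.6, -1.5]
opening: 0.104
grip_force: 30.0
```

The hook is on the notch floor, 10 mm below the rail top, with light support. Releasing now.

step_arm([
  {"x": 0,"y": 0,"z": 0,"rx": 0,"ry": 0,"rz": 0},
  {"x": 0,"y": 0,"z": 0,"rx": 0,"ry": 0,"rz": 0},
  {"x": 0,"y": 0,"z": 0,"rx": 0,"ry": 0,"rz": 0},
  {"x": 0,"y": 0,"z": 0,"rx": 0,"ry": 0,"rz": 0},
  {"x": 0,"y": 0,"z": 0,"rx": 0,"ry": 0,"rz": 0},
  {"x": 0,"y": 0,"z": 0,"rx": 0,"ry": 0,"rz": 0},
  {"x": 0,"y": 0,"z": 0,"rx": 0,"ry": 0,"rz": 0},
  {"x": 0,"y": 0,"z": 0,"rx": 0,"ry": 0,"rz": 0},
  {"x": 0,"y": 0,"z": 0,"rx": 0,"ry": 0,"rz": 0},
  {"x": 0,"y": 0,"z": 0,"rx": 0,"ry": 0,"rz": 0},
], jaw=0)

```text
t: 18.1
eef_pos: [599.6, 118.5, 109.1]
tcp_rot: [3.142, 0.0, 1.679]
ft_force: [-0.4, 0.8, -0.0]
opening: 0.501
grip_force: 0.0
```

step_arm([
  {"x": 0,"y": 0,"z": -0.2,"rx": 0,"ry": 0,"rz": 0},
  {"x": 0,"y": 0,"z": -0.4,"rx": 0,"ry": 0,"rz": 0},
  {"x": 0,"y": 0,"z": -0.6,"rx": 0,"ry": 0,"rz": 0},
  {"x": 0,"y": 0,"z": -0.8,"rx": 0,"ry": 0,"rz": 0},
  {"x": 0,"y": 0,"z": -0.8,"rx": 0,"ry": 0,"rz": 0},
  {"x": 0,"y": 0,"z": -0.8,"rx": 0,"ry": 0,"rz": 0},
  {"x": 0,"y": 0,"z": -0.8,"rx": 0,"ry": 0,"rz": 0},
  {"x": 0,"y": 0,"z": -0.6,"rx": 0,"ry": 0,"rz": 0},
  {"x": 0,"y": 0,"z": -0.4,"rx": 0,"ry": 0,"rz": 0},
  {"x": 0,"y": 0,"z": 0,"rx": 0,"ry": 0,"rz": 0},
])

```text
t: 18.93
eef_pos: [600.2, 118.6, 246.9]
tcp_rot: [3.138, 0.0, 1.679]
ft_force: [-0.3, -0.4, 0.5]
opening: 0.499
grip_force: 0.0
```

```bash
python3 - <<'E'
from h import *
look()
I={n:np.load(f"/tmp/{n}.npz")["image"][:,:,::-1] for n in("top","scene")}
cv2.imwrite("pics/end.png",cv2.resize(I["scene"][130:235,190:310],(800,600),interpolation=cv2.INTER_CUBIC))
E
```

```text
top red 8 z [105.6 119.7] top u,v [459.4 331.2] [23.3 18.3] ((5.820249557495117, 29.615951538085938), 57.98698425292969)
scene red 93 z [107.8 139.5] top u,v [608.7  55.9] [ 4.6 27. ] ((4.134862422943115, 27.06045913696289), 9.828184127807617)
tcp u,v,z 608.7 53.2 244.0 rot [3.142 0.    1.679] F [ 0.8  0.1 -1.1] t 19.0333
```

View pics/end.png

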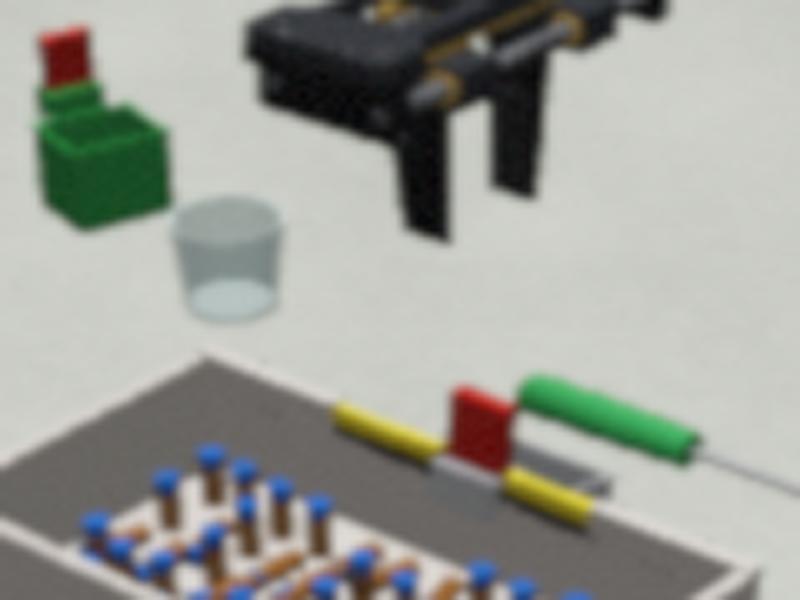

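The hook sits in the notch between the yellow pieces at (470,470), tab upright, lip inside the bin and cup outside. The gripper is clear and the bystanders look undisturbed. Tab top reads about 140–142 mm, as expected for the notch floor.

```bash
python3 -c "
from cell import *
print(job_done())"
```

```text
the job is handed in; nothing more can be done
None
```

The cup hangs by its hook in the rail's notch, outside the bin and released, and the job is handed in at about 19 s; the hand-in returned no verdict.

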